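# Put the microscopy set back in its trays

### The job

Put the microscopy set away: stand the jar, the dropper bottle, the slide box and the cover-glass tin each in the grey tray made to its own shape and size, upright and flat on the tray's floor inside the rim. Set each one down gently rather than dropping it, and leave the mortar and the rubber stamp standing where they are.

Things in the scene. Friction and masses are not known exactly. Their poses are not given: they have to be found in the camera images.
- jar: wide round specimen jar with screw lid, closed: white ceramic below, bare aluminium lid on top; 58 mm diameter all the way up, 52 mm tall, about 0.16 kg, loose and upright on the desk. Origin: centre of its underside; z up through its top.
- bottle: narrow round dropper bottle, closed: amber glass body 32 mm diameter and 44 mm tall, then a shoulder, a black cap 21 mm in diameter and a small rubber tip; 66 mm tall in all, about 0.07 kg, loose and upright. Origin: centre of its underside; z up through its top.
- slide_box: oblong wooden box for microscope slides, closed, with a small brass catch on one long side: 82 mm (its x) by 40 mm (its y), 36 mm tall, about 0.09 kg, loose. Origin: centre of its underside; z up through its top.
- cover_tin: square aluminium tin for cover glasses, closed, a paper square on its lid: 46 mm by 46 mm (sides along its x and y), 36 mm tall, about 0.08 kg, loose. Origin: centre of its underside; z up through its top.
- jar_holder: large round grey tray, for the jar: 80 mm outside diameter, recess 72 mm in diameter. Grey rim, dark rubber-lined floor 4 mm thick, so what stands in it stands 4 mm above the desk; a 4 mm wall all round, its rim 12 mm above the desk. The holder is fixed to the desk; origin: centre of its underside on the desk; z up.
- bottle_holder: small round grey tray, for the bottle: 54 mm outside diameter, recess 46 mm in diameter. Grey rim, dark rubber-lined floor 4 mm thick, so what stands in it stands 4 mm above the desk; a 4 mm wall all round, its rim 12 mm above the desk. The holder is fixed to the desk; origin: centre of its underside on the desk; z up.
- slide_holder: oblong grey tray, for the slide box: 104 mm (its x) by 62 mm (its y) outside, recess 96 by 54 mm. Grey rim, dark rubber-lined floor 4 mm thick, so what stands in it stands 4 mm above the desk; a 4 mm wall all round, its rim 12 mm above the desk. The holder is fixed to the desk; origin: centre of its underside on the desk; z up.
- tin_holder: square grey tray, for the cover-glass tin: 68 by 68 mm outside (sides along its x and y), recess 60 by 60 mm. Grey rim, dark rubber-lined floor 4 mm thick, so what stands in it stands 4 mm above the desk; a 4 mm wall all round, its rim 12 mm above the desk. The holder is fixed to the desk; origin: centre of its underside on the desk; z up.
- mortar: bystander: open white ceramic mortar bowl, 76 mm across the rim, 45 mm tall, loose, stands among the things. Origin: centre of its underside.
- stamp: bystander: rubber stamp, wooden foot 60 mm (its x) by 30 mm (its y) and 14 mm tall with a turned dark-wood handle upright on it, 60 mm tall in all, loose, stands among the things. Origin: centre of its underside.

How it is judged (in metres and radians):
At the end, for the whole second after the job is handed in: Jar, bottle, slide box and cover-glass tin each stand in their own tray: within 12 mm of its centre, underside no more than 6.5 mm above the desk (tray floor at 4 mm), upright within 0.06 rad, at rest (under 20 mm/s) (horizontal distance between jar and jar_holder below 0.012 m and z of jar in the frame of jar_holder below 0.0065 m and angle between each of jar, bottle, slide_box, cover_tin's own z axis and vertical below 0.06 rad and linear speed of each of jar, bottle, slide_box, cover_tin below 0.02 m/s and horizontal distance between bottle and bottle_holder below 0.012 m and z of bottle in the frame of bottle_holder below 0.0065 m and horizontal distance between slide_box and slide_holder below 0.012 m and z of slide_box in the frame of slide_holder below 0.0065 m and horizontal distance between cover_tin and tin_holder below 0.012 m and z of cover_tin in the frame of tin_holder below 0.0065 m); the robot touches nothing.
It fails at once if the jar, bottle, slide box or tin is dropped or thrown (it moves faster than 0.7 m/s with no finger on it) ((linear speed of jar above 0.7 m/s and contact force between the fingers and jar below 0.02 N) or (linear speed of bottle above 0.7 m/s and contact force between the fingers and bottle below 0.02 N) or (linear speed of slide_box above 0.7 m/s and contact force between the fingers and slide_box below 0.02 N) or (linear speed of cover_tin above 0.7 m/s and contact force between the fingers and cover_tin below 0.02 N)).
It fails at once if the mortar is pushed more than 25 mm or tipped over (distance of mortar from where it was at the start of the episode above 0.025 m or angle between mortar's own z axis and vertical above 0.5 rad).
It fails at once if the stamp is pushed more than 25 mm or tipped over (distance of stamp from where it was at the start of the episode above 0.025 m or angle between stamp's own z axis and vertical above 0.5 rad).
It also fails if it takes over 112 s, if anything falls off the work surface, if the arm or the gripper's body presses on something with over 40 N, if the wrist force passes 120 N, or if a joint passes its speed limit or range.

### The arm

A 6-joint arm with a two-finger parallel gripper is mounted at the origin on the work surface. World frame = base frame: x ahead of the robot, y to its left, z up, the work surface at z = 0. Lengths are in mm, angles in rad, forces in N, time in s.
With the tool pointing down it reaches from about 375 to 925 mm from the base axis. Payload 5.7 kg.
Tool frame: the origin (TCP) lies midway between the tips of the shut fingers; the grasp point (between the pads) lies grip_point_offset behind it (grip_point_offset is the distance from the TCP to the grasp point, in mm); z points along the fingers, y is the line along which they close (so a half turn about z gives the same grasp; the last joint's range is limited). The gripper opens to 88 mm and grips with 3 to 60 N. Pads are 20 mm wide; open, the fingers measure 115 mm over their backs; the gripper's body (75 mm by 178 mm) begins 61 mm behind the grasp point.
Start: joints at [1.17, 0.359, 1.51, -0, 1.272, -0.115], TCP at [169.148, 575.631, 222.623] pointing down, gripper open.
Joint ranges: [-2.97, 2.97], [-1.01, 2.36], [0.21, 2.38], [-0.96, 4.11], [0.2, 2.71], [-2.98, 2.98]. Speed limits (rad/s): [2.39, 2.39, 3.14, 3.14, 3.14, 3.14].

### API

Orientations are given as a rotation vector (axis times angle).
In Python, from cell import * gives the robot as it stands.
- The arm moves only by the tool jog_arm, never from a script. Its argument "moves" is a list of rows, each an object with "dp": the shift along the tool's x, y, z in m, a list of three; "angular": the turn, a rotation vector about the tool's x, y, z in rad, a list of three. In form: [{"dp": [x, y, z], "angular": [wx, wy, wz]}, ...]. A call has 1 to 10 rows; each row is the pose to reach, as a shift and turn from the pose commanded when the call began, along the tool's axes at that moment; what a row does not reach only later rows make up. A row lasts 1/8 s, in which the tool goes at most 62.5 mm and 10.7 degrees, less where a joint would pass 70% of its speed; a pose out of reach is approached as far as the arm can. A call with a gripper value outside its range is refused whole. "claw" is the closure, from 0 (fully open) to 1 (shut), set as the call begins (left out, the last holds). The fingers move at their own pace and stop on an object; the grip force is fixed at half the most. Time passes only in rows, so rows that repeat a pose let the fingers close. It gives the time, the measured TCP pose, the force, the opening and the grip force at its end, in the units of the state.
- sense(): the state, without advancing time (a new reading comes with each control period).
- camera(name): name is "side" or "top" or "wrist"; returns the picture (400x640x3 uint8, red, green, blue); there is no depth.
- calibration(name): a dict with "fx", "fy", "cx", "cy" (pixels), "R" (3x3) and "t" (3): a world point X has camera coordinates R X + t. Camera axes: x right, y down, z forward; pixel columns grow to the right and rows downward; lengths in mm; the calibration is good to about 2 mm. A picture is of the moment at which its call begins: read the wrist's pose just before it. calibration takes no time and is no camera call; for the wrist camera it gives the pose at the moment of the call.
- finish_job(): hands the job in; it is judged then, once.
Trained networks look in the newest picture that a camera, given by its name, has taken for a name from the list of things; names that differ only in an ending like _2 or _b are one class to them, and where a whole thing is asked for, a point or a joint stands for the part that bears it (a point fixed in the world has none). Each returns a list of dicts, best first, with "conf" (0 to 1); they miss things now and then, are a little off and sometimes report something else, mostly with a low value. They report only what shows in the picture. A call takes as long as a camera call.
- spot_in(camera, name): "at" ([row, column] as shares, 0 to 1, of the picture: columns of its width, rows of its height, amid what is visible of it).
The state is a dict: "time_s": time; "q": joint angles; "qd": joint speeds; "effort": joint torques, N m; "position": TCP position; "tool_rot": TCP orientation; "wrist_force": force on the tool from outside, world axes, zero at the start; "ft_torque": the same for the moment, N m; "grip_width": opening from 0.0 (shut) to 1.0 (fully open); "grip_force": force on a finger pad.
Only numpy, scipy, OpenCV 4.12 (cv2) and the standard library are available. Lean on these libraries where they do the work, as an engineer would, in place of code of your own. Each camera call takes 0.05 s, during which the arm holds its last target. There are 200 camera calls.

## Working session

There is one attempt and no reset: what is moved stays moved. The work goes in short steps, Python scripts to look and compute and a tool call to move; the robot and the scene stay as the last step left them, time stands still between calls to the robot, and variables do not carry over. Pictures are saved under pics/ and viewed, at most 14 in all, crops included, and the job is handed in when it is done.

Besides the shell and the picture viewer there is one more tool, called after "Request:" in YAML: its name, and indented under it one key for each argument. jog_arm: Moves the arm, as the interface text tells. Its arguments: {"type":"object","properties":{"moves":{"type":"array","items":{"type":"object","properties":{"dp":{"type":"array","items":{"type":"number"}},"angular":{"type":"array","items":{"type":"number"}}}}},"claw":{"type":"number"}},"required":["moves"]}

```bash
mkdir -p pics; ls; python3 - <<'E'
from cell import *
import cv2
s=sense();print({k:s[k] for k in('time_s','position','tool_rot','grip_width','wrist_force')}); 
try: print(grip_point_offset)
except Exception as e: print(e)
for n in('top','side'):
    cv2.imwrite(f'pics/{n}0.png',camera(n)[:,:,::-1])
    c=calibration(n);print(n,c)
    for t in 'jar bottle slide_box cover_tin jar_holder bottle_holder slide_holder tin_holder mortar stamp'.split():
        print(t,[(round(d['at'][0]*400),round(d['at'][1]*640),round(d['conf'],2)) for d in spot_in(n,t)][:3])
E
```

```text
pics
{'time_s': 0.0, 'position': array([168.87614285, 575.01677998, 221.80546584]), 'tool_rot': array([-4.47309661e-01, -3.10913019e+00,  2.78907610e-03]), 'grip_width': 0.9994542213550314, 'wrist_force': array([ 0.32313617, -0.06215556,  0.29615547])}
18.700000000000003
top {'fx': 400.2690776848101, 'fy': 400.2690776848101, 'cx': 318.09608984392855, 'cy': 206.41796784559202, 'R': array([[-0.0227509 , -0.99973273,  0.00410616],
       [-0.98172137,  0.02156434, -0.18909821],
       [ 0.18895912, -0.00833326, -0.98194959]]), 't': array([-7.66363442e-01,  5.35541139e+02,  1.01027973e+03])}
jar [(173, 280, 0.7), (265, 203, 0.58)]
bottle [(184, 224, 0.49), (205, 466, 0.46), (237, 274, 0.21)]
slide_box [(236, 359, 0.58)]
cover_tin [(170, 281, 0.59), (178, 411, 0.41)]
jar_holder [(185, 226, 0.58), (216, 155, 0.42)]
bottle_holder [(267, 425, 0.9), (164, 348, 0.71), (184, 224, 0.47)]
slide_holder [(237, 275, 0.89), (204, 466, 0.57)]
tin_holder [(161, 345, 0.77)]
mortar [(216, 155, 0.81), (185, 224, 0.66)]
stamp [(180, 409, 0.7)]
side {'fx': 510.0122536817997, 'fy': 510.0122536817997, 'cx': 319.95764810255486, 'cy': 200.51773357347528, 'R': array([[ 0.8385003 , -0.54484194,  0.00803144],
       [-0.33724047, -0.53047046, -0.77773386],
       [ 0.42800247,  0.64942155, -0.62854239]]), 't': array([-439.70074029,  233.74801282, 1029.44220547])}
jar [(172, 218, 0.82)]
bottle [(335, 442, 0.57)]
slide_box [(255, 324, 0.97)]
cover_tin [(184, 337, 0.55)]
jar_holder [(165, 298, 0.93)]
bottle_holder [(337, 343, 0.76)]
slide_holder []
tin_holder [(222, 388, 0.61)]
mortar [(135, 239, 0.57)]
stamp [(269, 422, 0.87), (165, 297, 0.22)]
```

View pics/top0.png

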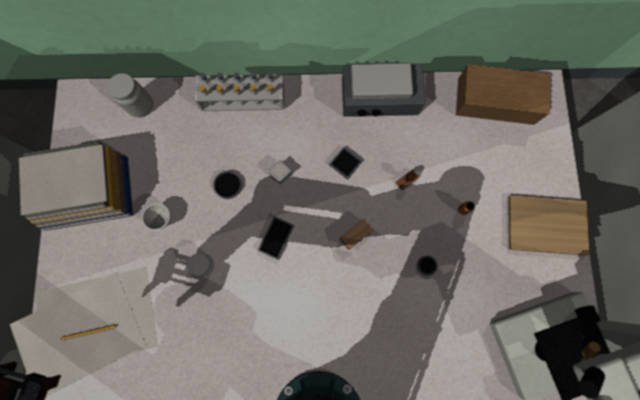

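View pics/side0.png

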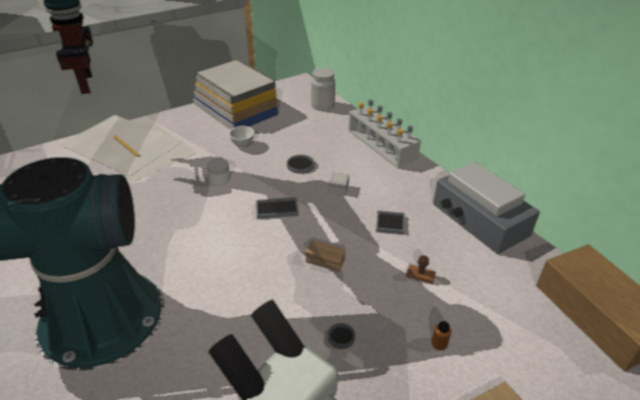

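Top picture: the jar is at (row 265, col 203), its tray at (185,227). The tin is at (170,281), its tray at (161,346). The box is at (235,356), its tray at (237,276). The bottle is at (207,466), its tray at (266,427). The stamp is at (180,408) and the mortar at (215,155). The side picture agrees: jar (172,218), tin (183,339), box (255,324), bottle (335,441).

```bash
cat > h.py <<'E'
from cell import *
import numpy as np, cv2
from scipy.spatial.transform import Rotation as Ro
def ray(c,rc):
    d=c['R'].T@np.array([(rc[1]-c['cx'])/c['fx'],(rc[0]-c['cy'])/c['fy'],1.])
    return -c['R'].T@c['t'],d
def plane(c,rc,z):
    o,d=ray(c,rc);return o+d*(z-o[2])/d[2]
def tri(views):
    A=np.zeros((3,3));b=np.zeros(3);P=[]
    for c,rc in views:
        o,d=ray(c,rc);d=d/np.linalg.norm(d);M=np.eye(3)-np.outer(d,d);A+=M;b+=M@o
    return np.linalg.solve(A,b)
def proj(c,X):
    p=c['R']@np.asarray(X,float)+c['t'];return p[1]/p[2]*c['fy']+c['cy'],p[0]/p[2]*c['fx']+c['cx']
def tool_move(target,yaw=None,s=None):
    "shift in tool axes (m) to put TCP at target (mm world)"
    s=s or sense();R=Ro.from_rotvec(s['tool_rot']).as_matrix()
    return np.round(R.T@(np.asarray(target)-s['position'])/1000,4)
E
python3 - <<'E'
from h import *
T,S=calibration('top'),calibration('side')
for n,a,b in [('jar',(265,203),(172,218)),('tin',(170,281),(183,339)),('box',(235,356),(255,324)),('bottle',(207,466),(335,441)),('jarh',(185,227),(163,299)),('tinh',(161,346),(222,390)),('boxh',(237,276),(208,277)),('both',(266,427),(335,341)),('stamp',(180,408),(269,421)),('mortar',(215,155),(136,241))]:
    print(n,tri([(T,a),(S,b)]).round(),plane(T,a,20).round())
c=calibration('wrist');print(c);print(sense()['tool_rot'],Ro.from_rotvec(sense()['tool_rot']).as_matrix().round(3))
cv2.imwrite('pics/w0.png',camera('wrist')[:,:,::-1])
for t in 'jar bottle slide_box cover_tin jar_holder bottle_holder slide_holder tin_holder mortar stamp'.split():
        print(t,[(round(d['at'][0]*400),round(d['at'][1]*640),round(d['conf'],2)) for d in spot_in('wrist',t)][:3])
E
```

```text
jar [389. 293.  30.] [390. 296.  20.]
tin [644.  89.  21.] [647.  88.  20.]
box [ 461. -113.   21.] [ 461. -113.   20.]
bottle [ 530. -415.   25.] [ 531. -417.   20.]
jarh [609. 239.   9.] [607. 237.  20.]
tinh [671. -94.   7.] [669. -94.  20.]
boxh [462. 104.   5.] [460. 102.  20.]
both [ 375. -302.    9.] [ 374. -299.   20.]
stamp [ 611. -264.   24.] [ 610. -264.   20.]
mortar [524. 428.  28.] [527. 430.  20.]
{'fx': 352.9868384371838, 'fy': 352.9868384371838, 'cx': 314.9466909522916, 'cy': 199.71397280054921, 'R': array([[ 0.28263752,  0.95922554,  0.00154692],
       [ 0.91494616, -0.27007415,  0.29988911],
       [ 0.28807907, -0.08334457, -0.95397281]]), 't': array([-601.55013518,  -36.21372721,  390.83876308])}
[-4.47378350e-01 -3.10956834e+00  1.29262682e-04] [[-0.959  0.282 -0.   ]
 [ 0.282  0.959 -0.   ]
 [-0.    -0.    -1.   ]]
jar [(387, 182, 0.65)]
bottle []
slide_box []
cover_tin []
jar_holder []
bottle_holder []
slide_holder []
tin_holder []
mortar []
stamp []
```

View pics/w0.png

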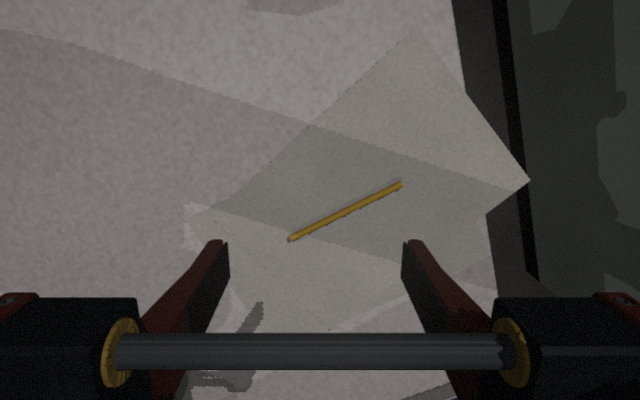

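The wrist picture shows paper and a pencil, with the fingers at row 240 and below; image-up is tool +x. Next I move to a view over the middle of the desk.

```bash
python3 - <<'E'
from h import *
print(tool_move((520,120,300)))
E
```

```text
[-0.4651 -0.3382 -0.0773]
```

Request:
jog_arm:
  moves:
    - {"dp":[-0.465,-0.338,-0.077],"angular":[0,0,-0.287]}
    - {"dp":[-0.465,-0.338,-0.077],"angular":[0,0,-0.287]}
    - {"dp":[-0.465,-0.338,-0.077],"angular":[0,0,-0.287]}
    - {"dp":[-0.465,-0.338,-0.077],"angular":[0,0,-0.287]}
    - {"dp":[-0.465,-0.338,-0.077],"angular":[0,0,-0.287]}
    - {"dp":[-0.465,-0.338,-0.077],"angular":[0,0,-0.287]}
    - {"dp":[-0.465,-0.338,-0.077],"angular":[0,0,-0.287]}
    - {"dp":[-0.465,-0.338,-0.077],"angular":[0,0,-0.287]}
    - {"dp":[-0.465,-0.338,-0.077],"angular":[0,0,-0.287]}
    - {"dp":[-0.465,-0.338,-0.077],"angular":[0,0,-0.287]}

```text
time_s: 2.9
position: [522.3, 117.5, 300.2]
tool_rot: [0.004, 3.14, -0.001]
wrist_force: [-0.0, 0.5, 0.9]
grip_width: 0.999
grip_force: 0.0
```

Request:
jog_arm:
  moves:
    - {"dp":[0,0,0],"angular":[0,0,0]}
    - {"dp":[0,0,0],"angular":[0,0,0]}

```text
time_s: 3.15
position: [518.6, 121.5, 299.2]
tool_rot: [0.004, -3.14, -0.001]
wrist_force: [0.3, -0.0, -0.2]
grip_width: 1.001
grip_force: 0.0
```

```bash
cat >> h.py <<'E'
import pickle
NAMES='jar bottle slide_box cover_tin jar_holder bottle_holder slide_holder tin_holder mortar stamp'.split()
def shot(k):
    c=calibration('wrist');im=camera('wrist');cv2.imwrite(f'pics/{k}.png',im[:,:,::-1]);pickle.dump((c,im),open(f'{k}.pkl','wb'))
    for t in NAMES:
        print(t,[(round(d['at'][0]*400),round(d['at'][1]*640),round(d['conf'],2)) for d in spot_in('wrist',t)][:2])
E
python3 - <<'E'
from h import *
shot('A');s=sense();print(s['time_s'],s['position'],s['tool_rot'])
print(tool_move((520,-180,300)))
E
```

```text
jar [(47, 475, 0.94)]
bottle []
slide_box [(112, 123, 0.68)]
cover_tin [(250, 289, 0.77), (225, 398, 0.26)]
jar_holder [(223, 397, 0.69), (249, 289, 0.2)]
bottle_holder []
slide_holder [(108, 299, 0.63)]
tin_holder [(260, 162, 0.56)]
mortar [(158, 563, 0.94)]
stamp [(227, 28, 0.63)]
3.7 [519.95651856 120.38571946 299.68783298] [-2.18219905e-03  3.14157097e+00 -1.03673276e-04]
[ 4.000e-04 -3.004e-01 -3.000e-04]
```

View pics/A.png

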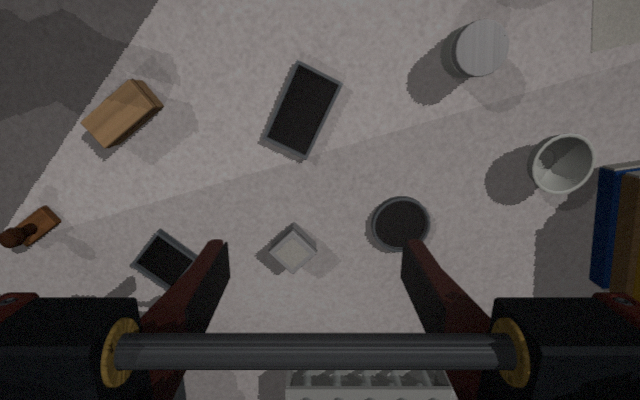

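The picture shows the jar at (47,478), the mortar at (163,562), the slide tray at (110,301), the jar tray at (222,400) and the tin at (250,292). The tin tray is at (262,165), partly hidden. The box is at (112,122) and the stamp at (230,30).

Request:
jog_arm:
  moves:
    - {"dp":[0,-0.3,0]}
    - {"dp":[0,-0.3,0]}
    - {"dp":[0,-0.3,0]}
    - {"dp":[0,-0.3,0]}
    - {"dp":[0,-0.3,0]}
    - {"dp":[0,-0.3,0]}
    - {"dp":[0,-0.3,0]}
    - {"dp":[0,-0.3,0]}

```text
$.moves[0]: bad value
```

```bash
python3 - <<'E'
from h import *
shot('B');s=sense();print(s['time_s'],s['position'],s['tool_rot'])
E
```

```text
jar [(46, 477, 0.56)]
bottle [(227, 32, 0.61)]
slide_box [(110, 124, 0.95)]
cover_tin [(246, 291, 0.73)]
jar_holder [(221, 399, 0.78)]
bottle_holder []
slide_holder [(108, 302, 0.74)]
tin_holder [(257, 162, 0.75)]
mortar [(160, 564, 0.73)]
stamp [(225, 33, 0.67), (260, 164, 0.19)]
4.25 [520.01726094 120.23010617 299.64327025] [ 1.76436258e-03 -3.14154209e+00  1.09347459e-04]
```

View pics/B.png

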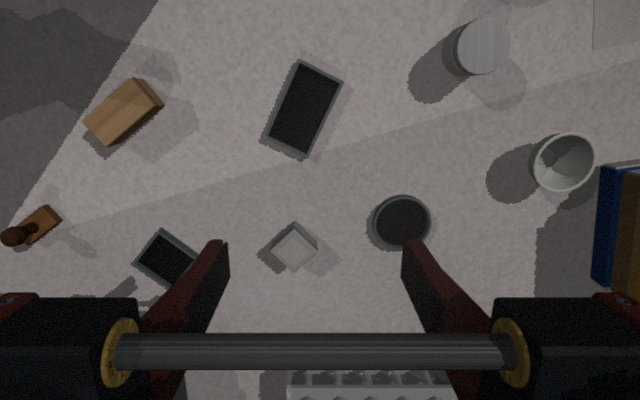

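The move was refused because the turn is required, so this is the same view as before.

Request:
jog_arm:
  moves:
    - {"dp":[0,-0.3,0],"angular":[0,0,0]}
    - {"dp":[0,-0.3,0],"angular":[0,0,0]}
    - {"dp":[0,-0.3,0],"angular":[0,0,0]}
    - {"dp":[0,-0.3,0],"angular":[0,0,0]}
    - {"dp":[0,-0.3,0],"angular":[0,0,0]}
    - {"dp":[0,-0.3,0],"angular":[0,0,0]}
    - {"dp":[0,-0.3,0],"angular":[0,0,0]}
    - {"dp":[0,-0.3,0],"angular":[0,0,0]}

```text
time_s: 5.25
position: [520.3, -178.3, 299.7]
tool_rot: [0.004, -3.141, -0.001]
wrist_force: [-0.2, -0.2, 0.2]
grip_width: 1.002
grip_force: 0.0
```

```bash
python3 - <<'E'
from h import *
shot('B2');s=sense();print(s['time_s'],s['position'],s['tool_rot'])
E
```

```text
jar []
bottle [(167, 123, 0.66)]
slide_box [(109, 372, 0.67)]
cover_tin [(249, 510, 0.59)]
jar_holder [(227, 611, 0.9)]
bottle_holder [(33, 209, 0.59), (162, 124, 0.35)]
slide_holder [(108, 543, 0.6)]
tin_holder [(261, 371, 0.65)]
mortar [(258, 374, 0.19)]
stamp [(224, 255, 0.86), (109, 371, 0.64)]
5.8 [ 520.37708186 -179.67522095  299.69470229] [ 2.03143657e-03 -3.14158202e+00  1.55173161e-04]
```

View pics/B2.png

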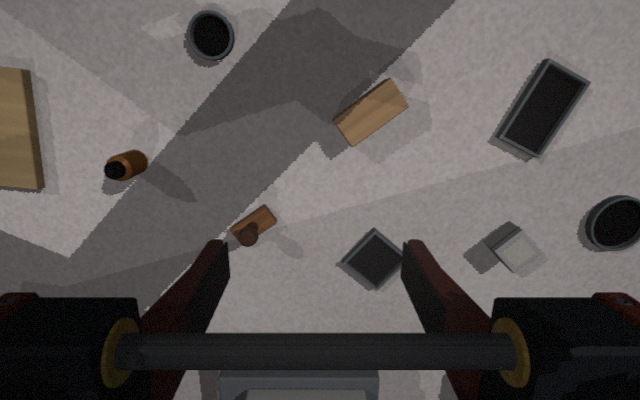

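B2 shows the bottle cap top at (169,115), the bottle tray at (36,210), the box at (112,371), the stamp at (228,252), the tin tray at (259,374) and the tin at (247,514). Next I fit the trays and box by masks and zoom in on the grey things.

```bash
cat > fit.py <<'E'
from h import *
from scipy.optimize import minimize
V={k:pickle.load(open(k+'.pkl','rb')) for k in('A','B2')}
def pts(c,P): return np.array([proj(c,p)[::-1] for p in P],np.float32)
def fill(P):
    m=np.zeros((1600,2560),np.uint8);cv2.fillPoly(m,[np.round(P*4+1.5).astype(np.int32)],1);return cv2.resize(m.astype(np.float32),(640,400),interpolation=cv2.INTER_AREA)
def ring(x,z):
    h=x[3:]
    if len(h)==1: t=np.linspace(0,2*np.pi,48);q=np.c_[np.cos(t),np.sin(t)]*h[0]
    else: q=np.array([[1,1],[-1,1],[-1,-1],[1,-1]])*h/2
    R=np.array([[np.cos(x[2]),-np.sin(x[2])],[np.sin(x[2]),np.cos(x[2])]])
    return np.c_[q@R.T+x[:2],np.full(len(q),z)]
def tray(c,x): return fill(pts(c,ring(x,4)))*fill(pts(c,ring(x,12)))
def box(c,x,z0=0,z=36): return fill(cv2.convexHull(pts(c,np.r_[ring(x,z0),ring(x,z)]))[:,0])
def fit(views,mask,model,x0,size,fixyaw=False):
    D=[(V[k][0],mask(V[k][1])) for k in views]
    W=[cv2.dilate((model(c,[*x0,*np.array(size)*1.5])>0).astype(np.uint8),None)>0 for c,_ in D]
    f=lambda p:sum(np.abs(model(c,[*p,*size])-m)[w].sum() for (c,m),w in zip(D,W))
    st=[0.]if fixyaw else np.arange(-.9,.91,.3)
    best=min((minimize(f,[x0[0],x0[1],x0[2]+a],method='Nelder-Mead',options=dict(initial_simplex=np.array([[x0[0],x0[1],x0[2]+a],[x0[0]+8,x0[1],x0[2]+a],[x0[0],x0[1]+8,x0[2]+a],[x0[0],x0[1],x0[2]+a+.2]]),xatol=.05,fatol=.05)) for a in st),key=lambda r:r.fun)
    return best.x.round(3),round(best.fun,1)
dark=lambda im:(im.max(2)<38).astype(float)
def wood(im):
    return ((im[:,:,0].astype(int)-im[:,:,2])>22).astype(float)
E
python3 - <<'E'
from fit import *
for k,(c,im) in V.items(): print(k,[im[r,q] .tolist() for r,q in ([(110,301),(222,400),(150,300),(120,115),(80,50),(265,160),(178,380)] if k=='A' else [(36,210),(259,374),(110,540),(110,370),(130,300),(15,250)])])
print('slideh',[fit([v],dark,tray,(462,104,.5),(96,54)) for v in V],fit(V,dark,tray,(462,104,.5),(96,54)))
print('tinh',fit(['B2'],dark,tray,(670,-94,.6),(60,60)))
print('jarh',fit(['A'],dark,tray,(609,238,0),(36,),1))
print('both',fit(['B2'],dark,tray,(375,-301,0),(23,),1))
print('box',[fit([v],wood,box,(461,-113,.5),(82,40)) for v in V],fit(V,wood,box,(461,-113,.5),(82,40)))
C=lambda k,r,q:cv2.resize(V[k][1][r-40:r+40,q-50:q+50,::-1],(400,300),interpolation=cv2.INTER_CUBIC)
cv2.imwrite('pics/m.png',np.vstack([np.hstack([C('A',45,475),C('A',248,292)]),np.hstack([C('B2',165,125),C('B2',245,512)])]))
E
```

```text
A [[26, 20, 22], [28, 29, 27], [26, 26, 27], [123, 99, 72], [60, 58, 56], [14, 9, 12], [132, 127, 126]]
B2 [[12, 10, 13], [31, 27, 25], [23, 20, 24], [121, 97, 71], [93, 88, 89], [132, 125, 122]]
slideh [(array([ 4.63058e+02,  1.06519e+02, -4.51000e-01]), np.float64(48.2)), (array([ 4.63094e+02,  1.08252e+02, -4.52000e-01]), np.float64(148.6))] (array([ 4.62847e+02,  1.07243e+02, -4.47000e-01]), np.float64(275.7))
tinh (array([671.869, -90.396,   0.851]), np.float64(334.8))
jarh (array([ 6.14644e+02,  2.41389e+02, -1.28000e-01]), np.float64(193.6))
both (array([ 3.78169e+02, -3.00209e+02,  6.20000e-02]), np.float64(101.0))
box [(array([ 465.21 , -113.977,   -1.013]), np.float64(354.7)), (array([ 467.715, -112.035,   -0.974]), np.float64(134.9))] (array([ 466.092, -111.763,   -0.965]), np.float64(532.2))
```

View pics/m.png

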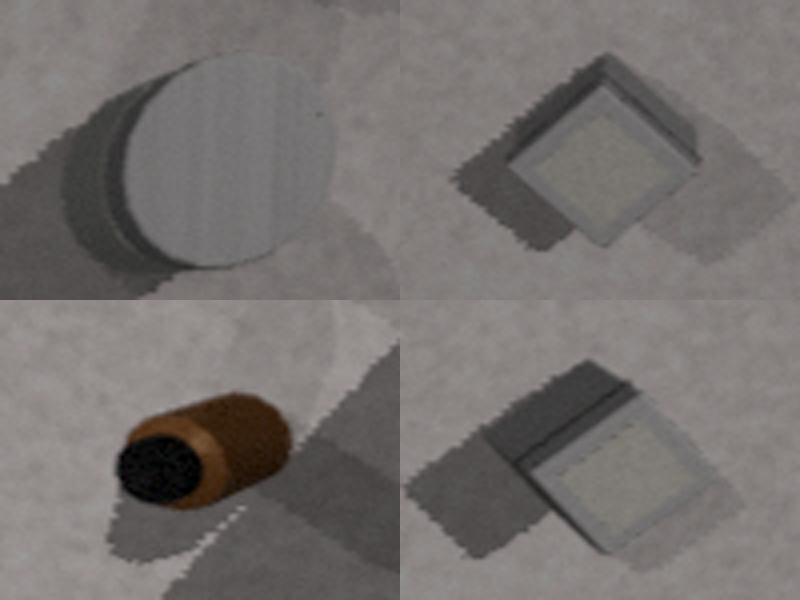

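The zoom shows the jar lid centred near A (47.7,482), the tin lid centre at A (251.4,293) and B2 (250.3,517), and the bottle cap at B2 (169.8,115). I'll refine the fits with connected components and overlay all of them.

```bash
cat > fit2.py <<'E'
from fit import *
def comp(mask,im,c,x,z):
    m=cv2.morphologyEx((mask(im)>0).astype(np.uint8),cv2.MORPH_CLOSE,np.ones((3,3)))
    n,l=cv2.connectedComponents(m);r,q=np.round(proj(c,(x[0],x[1],z))).astype(int);k=l[r,q];return ((l==k)&(k>0)).astype(float)
def fitc(views,mask,model,x0,size,z,fy=False):
    s=dict(V)
    for k in views: V[k]=(s[k][0],comp(mask,s[k][1],s[k][0],x0,z))
    try: return fit(views,lambda m:m,model,x0,size,fy)
    finally: V.update(s)
E
python3 - <<'E'
from fit2 import *
a=V['A'][0];b=V['B2'][0];d={}
d34=lambda im:(im.max(2)<44).astype(float)
w=lambda im:((im[:,:,0].astype(int)-im[:,:,2])>9).astype(float)
for n,v,mk,mo,x0,sz,z,fy in [('slide_holder',V,d34,tray,(463,107,-.45),(96,54),4,0),('tin_holder',['B2'],d34,tray,(671,-91,.85),(60,60),4,0),('jar_holder',['A'],d34,tray,(613,241,0),(36,),4,1),('bottle_holder',['B2'],d34,tray,(377,-300,0),(23,),4,1),('slide_box',V,w,box,(466,-112,-.97),(82,40),36,0)]:
    r=fitc(v,mk,mo,x0,sz,z,fy);d[n]=[*r[0],*sz];print(n,r)
print([fitc([v],w,box,(466,-112,-.97),(82,40),36)for v in V])
wb=lambda im:w(im)+(im.max(2)<30)
bot=lambda c,x:fill(cv2.convexHull(pts(c,np.r_[ring(x,0),ring(x,44),ring([*x[:3],10.5],62)]))[:,0])
r=fitc(['B2'],wb,bot,(530,-415,0),(16,),40,1);print('bottle',r);d['bottle']=[*r[0],16]
tin=tri([(a,(251.4,293)),(b,(250.3,517))]);print('tin tri',tin,plane(a,(251.4,293),36),plane(b,(250.3,517),36))
ca=[(208+y/3.75-.4,242+x/4-.4) for x,y in [(207,85),(297,158),(205,246),(108,162)]]
cb=[(205+y/3.75-.4,462+x/4-.4) for x,y in [(240,93),(305,168),(205,252),(130,168)]]
for c,cc in((a,ca),(b,cb)):
    P=np.array([plane(c,p,36)[:2] for p in cc]);print(P.mean(0),[ (np.arctan2(*(P[(i+1)%4]-P[i])[::-1])%(np.pi/2)).round(3) for i in range(4)],[np.linalg.norm(P[(i+1)%4]-P[i]).round(1) for i in range(4)])
j=plane(a,(47.3,481.9),52);print('jar',j, plane(a,(47.3,455.3),52),plane(a,(47.3,508.4),52))
# heights by two views
T,S=calibration('top'),calibration('side')
print('h box', tri([(a,(104.5,122)),(b,(105,371))])) 
d['jar']=[j[0],j[1],0,29];d['cover_tin']=[tin[0],tin[1],.7,46,46]
pickle.dump(d,open('d.pkl','wb'))
for k in V:
    c,im=V[k];o=cv2.resize(im[:,:,::-1],(800,500),interpolation=cv2.INTER_CUBIC)
    for n,x in d.items():
        for z in ((4,12) if 'holder' in n else (0,{'jar':52,'bottle':44}.get(n,36))):
            cv2.polylines(o,[np.round((pts(c,ring(np.array(x),z))+.5)*1.25).astype(np.int32)],True,(0,255,0) if z else (0,0,255),1)
    cv2.imwrite(f'pics/o{k}.png',o)
E
```

```text
slide_holder (array([ 4.62936e+02,  1.07144e+02, -4.45000e-01]), np.float64(432.5))
tin_holder (array([672.367, -89.865,   0.861]), np.float64(369.2))
jar_holder (array([6.14719e+02, 2.41909e+02, 1.03000e-01]), np.float64(335.1))
bottle_holder (array([ 3.78140e+02, -3.00232e+02,  9.00000e-03]), np.float64(77.3))
slide_box (array([ 465.544, -110.739,   -0.926]), np.float64(435.4))
[(array([ 465.394, -111.151,   -0.934]), np.float64(89.8)), (array([ 466.069, -110.943,   -0.918]), np.float64(331.6))]
bottle (array([ 5.29437e+02, -4.12800e+02,  6.00000e-02]), np.float64(163.7))
tin tri [644.12310696  93.98406805  31.78274398] [641.8684314   94.26463864  36.        ] [642.32582625  91.37336389  36.        ]
[641.60008274  93.81477677] [np.float64(0.813), np.float64(0.843), np.float64(0.759), np.float64(0.722)] [np.float64(40.3), np.float64(46.6), np.float64(45.8), np.float64(44.3)]
[642.19609949  90.7648703 ] [np.float64(0.752), np.float64(0.88), np.float64(0.743), np.float64(0.738)] [np.float64(39.0), np.float64(43.2), np.float64(45.1), np.float64(42.4)]
jar [393.87741081 301.80767073  52.        ] [393.92624053 273.28055992  52.        ] [393.82874968 330.23629265  52.        ]
h box [ 456.01002768 -109.20082628   21.16764831]
```

View pics/oA.png

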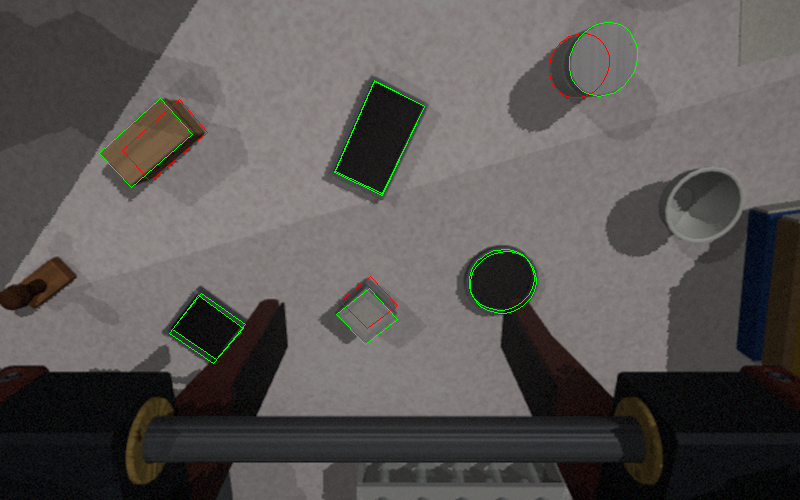

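View pics/oB2.png

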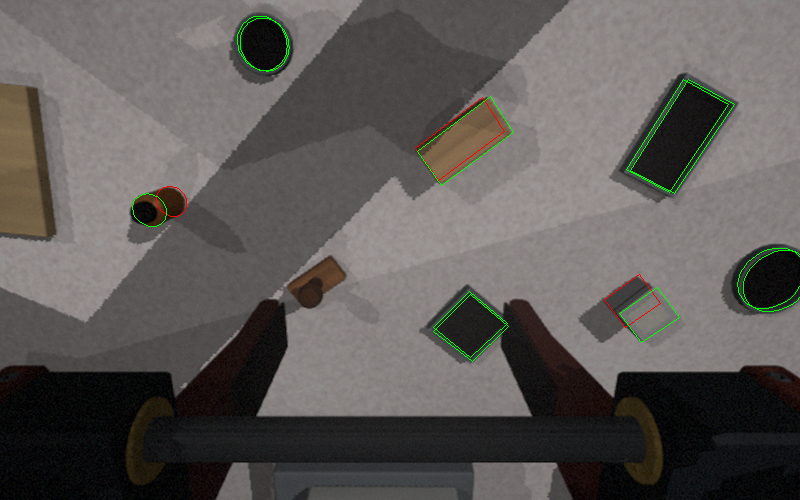

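The overlays sit on the things and trays to within about 2 px in both views. I start with the box, moving above it with the fingers across its width.

Request:
jog_arm:
  moves:
    - {"dp":[0.055,0.069,0.19],"angular":[0,0,0.926]}
    - {"dp":[0.055,0.069,0.19],"angular":[0,0,0.926]}
    - {"dp":[0.055,0.069,0.19],"angular":[0,0,0.926]}
    - {"dp":[0.055,0.069,0.19],"angular":[0,0,0.926]}
    - {"dp":[0.055,0.069,0.19],"angular":[0,0,0.926]}
    - {"dp":[0.055,0.069,0.19],"angular":[0,0,0.926]}
    - {"dp":[0.055,0.069,0.19],"angular":[0,0,0.926]}
    - {"dp":[0.055,0.069,0.19],"angular":[0,0,0.926]}

```text
time_s: 6.8
position: [465.8, -111.1, 110.1]
tool_rot: [1.399, 2.812, -0.0]
wrist_force: [-0.3, -0.7, 0.3]
grip_width: 1.004
grip_force: 0.0
```

```bash
cat >> h.py <<'E'
def go(x,y,z,th):
    "print dp/turn to TCP x,y,z with finger line at angle th"
    s=sense();R=Ro.from_rotvec(s['tool_rot']).as_matrix()
    G=np.array([[-np.sin(th),np.cos(th),0],[np.cos(th),np.sin(th),0],[0,0,-1]])
    print('t',s['time_s'],'pos',s['position'].round(1),'th',np.arctan2(R[1,1],R[0,1]).round(3),'q6',s['q'][5].round(2),'g',round(s['grip_width']*88,1),round(float(s['grip_force']),1))
    print('dp',(R.T@(np.array([x,y,z])-s['position'])/1000).round(4),'ang',Ro.from_matrix(R.T@G).as_rotvec().round(3))
E
python3 - <<'E'
from h import *
import cv2
go(465.5,-111,13,.645)
cv2.imwrite('pics/w1.png',camera('wrist')[:,:,::-1])
E
```

```text
t 6.8 pos [ 465.8 -111.1  110.1] th 0.648 q6 -1.03 g 88.3 0.0
dp [ 0.0004 -0.0002  0.0971] ang [0.    0.001 0.003]
```

View pics/w1.png

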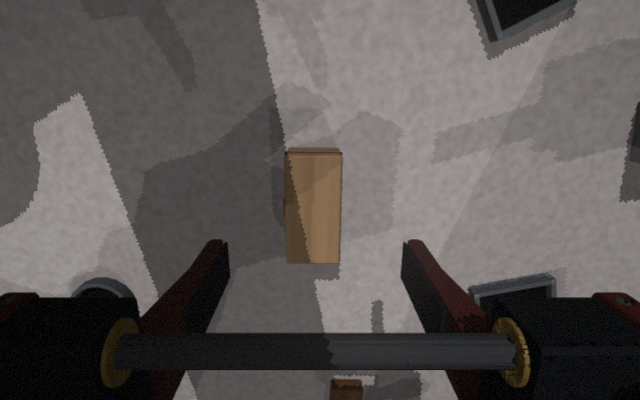

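The box lies centred and square between the fingers (cols 285–342, rows 148–263). Next I descend and grip.

Request:
jog_arm:
  moves:
    - {"dp":[0,0,0.04],"angular":[0,0,0]}
    - {"dp":[0,0,0.07],"angular":[0,0,0]}
    - {"dp":[0,0,0.09],"angular":[0,0,0]}
    - {"dp":[0,0,0.097],"angular":[0,0,0]}
    - {"dp":[0,0,0.097],"angular":[0,0,0]}

```text
time_s: 7.48
position: [465.4, -110.9, 12.7]
tool_rot: [-1.401, -2.812, 0.0]
wrist_force: [0.8, -0.0, 0.4]
grip_width: 1.001
grip_force: 0.0
```

Request:
jog_arm:
  moves:
    - {"dp":[0,0,0],"angular":[0,0,0]}
    - {"dp":[0,0,0],"angular":[0,0,0]}
    - {"dp":[0,0,0],"angular":[0,0,0]}
    - {"dp":[0,0,0],"angular":[0,0,0]}
    - {"dp":[0,0,0],"angular":[0,0,0]}
    - {"dp":[0,0,0],"angular":[0,0,0]}
    - {"dp":[0,0,0],"angular":[0,0,0]}
    - {"dp":[0,0,0],"angular":[0,0,0]}
  claw: 1

```text
time_s: 8.48
position: [465.3, -110.8, 12.7]
tool_rot: [-1.401, -2.812, 0.0]
wrist_force: [-0.9, -0.3, 2.4]
grip_width: 0.457
grip_force: 30.0
```

Request:
jog_arm:
  moves:
    - {"dp":[0,0,-0.02],"angular":[0,0,0]}
    - {"dp":[0,0,-0.05],"angular":[0,0,0]}
    - {"dp":[0,0,-0.07],"angular":[0,0,0]}
    - {"dp":[0,0,-0.07],"angular":[0,0,0]}

```text
time_s: 8.98
position: [466.4, -111.2, 83.7]
tool_rot: [1.4, 2.809, 0.0]
wrist_force: [-0.2, 0.4, -1.1]
grip_width: 0.453
grip_force: 30.0
```

```bash
python3 - <<'E'
from h import *
go(463,107,60,1.126)
E
```

```text
t 8.975 pos [ 466.4 -111.2   83.7] th 0.646 q6 -1.02 g 39.8 30.0
dp [0.1763 0.1286 0.0234] ang [ 0.001  0.003 -0.48 ]
```

Request:
jog_arm:
  moves:
    - {"dp":[0.044,0.032,0],"angular":[0,0,-0.12]}
    - {"dp":[0.088,0.064,0],"angular":[0,0,-0.24]}
    - {"dp":[0.132,0.096,0.01],"angular":[0,0,-0.36]}
    - {"dp":[0.165,0.12,0.02],"angular":[0,0,-0.46]}
    - {"dp":[0.1765,0.1285,0.023],"angular":[0,0,-0.48]}
    - {"dp":[0.1765,0.1285,0.023],"angular":[0,0,-0.48]}
    - {"dp":[0.1765,0.1285,0.023],"angular":[0,0,-0.48]}

```text
time_s: 9.85
position: [461.8, 106.4, 59.6]
tool_rot: [-0.695, -3.064, 0.001]
wrist_force: [0.1, -0.2, -0.4]
grip_width: 0.449
grip_force: 30.0
```

```bash
python3 - <<'E'
from h import *
import cv2
go(463,107,17,1.126)
cv2.imwrite('pics/w2.png',camera('wrist')[:,:,::-1])
E
```

```text
t 9.85 pos [461.8 106.4  59.6] th 1.124 q6 -1.04 g 39.5 30.0
dp [-0.0008  0.0011  0.0426] ang [-0.001  0.    -0.002]
```

View pics/w2.png

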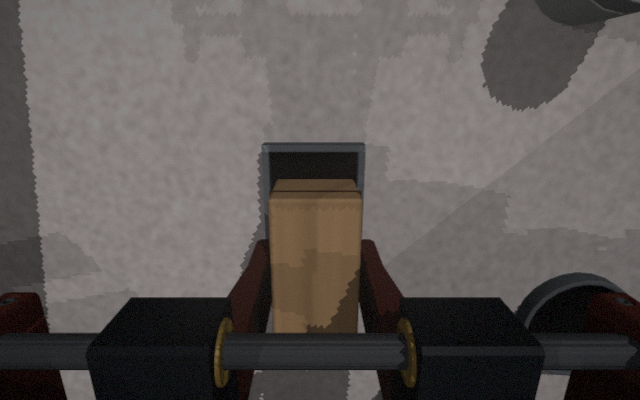

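The box is centred over the tray (tray cols 261–366, box 270–361). I'll check the offset along its length numerically.

```bash
python3 - <<'E'
from h import *
c=calibration('wrist');s=sense();R=Ro.from_rotvec(s['tool_rot']).as_matrix();p=s['position']
for dx in(36,41,46): print(dx,proj(c,p+R[:,0]*dx+[0,0,23]))
for dx in(47,52,57): print('rim',dx,proj(c,np.array([463,107,12])+R[:,0]*dx))
E
```

```text
36 (np.float64(206.0513951982024), np.float64(311.73928195210453))
41 (np.float64(194.50737310128076), np.float64(311.6974002471116))
46 (np.float64(182.7223659903557), np.float64(311.6546442486376))
rim 47 (np.float64(152.0807685697287), np.float64(314.449125727614))
rim 52 (np.float64(143.69850037370563), np.float64(314.43950502353266))
rim 57 (np.float64(135.19541608670445), np.float64(314.4297456534207))
```

Request:
jog_arm:
  moves:
    - {"dp":[-0.001,0.001,0.015],"angular":[0,0,0]}
    - {"dp":[-0.001,0.001,0.03],"angular":[0,0,0]}
    - {"dp":[-0.001,0.001,0.037],"angular":[0,0,0]}
    - {"dp":[-0.001,0.001,0.041],"angular":[0,0,0]}
    - {"dp":[-0.001,0.001,0.043],"angular":[0,0,0]}
    - {"dp":[-0.001,0.001,0.043],"angular":[0,0,0]}
    - {"dp":[-0.001,0.001,0.043],"angular":[0,0,0]}

```text
time_s: 10.78
position: [463.2, 108.0, 16.9]
tool_rot: [0.693, 3.064, 0.0]
wrist_force: [0.7, -0.6, -0.9]
grip_width: 0.451
grip_force: 30.0
```

Request:
jog_arm:
  moves:
    - {"dp":[0,0,0],"angular":[0,0,0]}
    - {"dp":[0,0,0],"angular":[0,0,0]}
    - {"dp":[0,0,0],"angular":[0,0,0]}
    - {"dp":[0,0,0],"angular":[0,0,0]}
    - {"dp":[0,0,0],"angular":[0,0,0]}
  claw: 0

```text
time_s: 11.4
position: [463.0, 107.9, 16.6]
tool_rot: [0.693, 3.064, -0.0]
wrist_force: [0.4, -0.2, 0.0]
grip_width: 0.978
grip_force: 0.0
```

Request:
jog_arm:
  moves:
    - {"dp":[0,0,-0.04],"angular":[0,0,0]}
    - {"dp":[0,0,-0.09],"angular":[0,0,0]}
    - {"dp":[0,0,-0.11],"angular":[0,0,0]}
    - {"dp":[0,0,-0.11],"angular":[0,0,0]}

```text
time_s: 11.9
position: [464.3, 108.1, 128.1]
tool_rot: [0.692, 3.061, 0.002]
wrist_force: [-0.6, 0.3, -0.6]
grip_width: 0.997
grip_force: 0.0
```

```bash
python3 - <<'E'
from h import *
go(642.5,92.7,120,.76)
E
```

```text
t 11.9 pos [464.3 108.1 128.1] th 1.126 q6 -1.04 g 87.8 0.0
dp [-0.1675  0.0628  0.0088] ang [0.002 0.003 0.366]
```

Next, above the tin. From there I look once more, measuring the lid (not viewing) and the box in its tray.

Request:
jog_arm:
  moves:
    - {"dp":[-0.168,0.063,0.007],"angular":[0,0,0.366]}
    - {"dp":[-0.168,0.063,0.007],"angular":[0,0,0.366]}
    - {"dp":[-0.168,0.063,0.007],"angular":[0,0,0.366]}
    - {"dp":[-0.168,0.063,0.007],"angular":[0,0,0.366]}
    - {"dp":[-0.168,0.063,0.007],"angular":[0,0,0.366]}
    - {"dp":[-0.168,0.063,0.007],"angular":[0,0,0.366]}

```text
time_s: 12.65
position: [639.5, 92.7, 118.8]
tool_rot: [-1.237, -2.885, 0.002]
wrist_force: [-0.2, -0.4, -0.8]
grip_width: 0.999
grip_force: 0.0
```

```bash
python3 - <<'E'
from h import *
go(642.5,92.7,13,.76)
shot('C')
c,im=pickle.load(open('C.pkl','rb'))
o=im[:,:,::-1].copy()
from fit import ring,pts
for x,z in (([642.5,92.7,.76,46,46],36),([642.5,92.7,.76,46,46],0),([463,107.5,-.445,82,40],40)):
    cv2.polylines(o,[np.round(pts(c,ring(np.array(x),z))).astype(np.int32)],True,(0,255,0),1)
cv2.imwrite('pics/oC.png',o)
E
```

```text
t 12.65 pos [639.5  92.7 118.8] th 0.76 q6 -0.72 g 87.9 0.0
dp [-0.0022  0.0024  0.1058] ang [-0.002 -0.002  0.   ]
jar []
bottle []
slide_box [(37, 147, 0.82)]
cover_tin [(206, 315, 0.83)]
jar_holder [(40, 431, 0.9)]
bottle_holder []
slide_holder [(71, 183, 0.74)]
tin_holder [(374, 218, 0.8)]
mortar []
stamp []
```

View pics/oC.png

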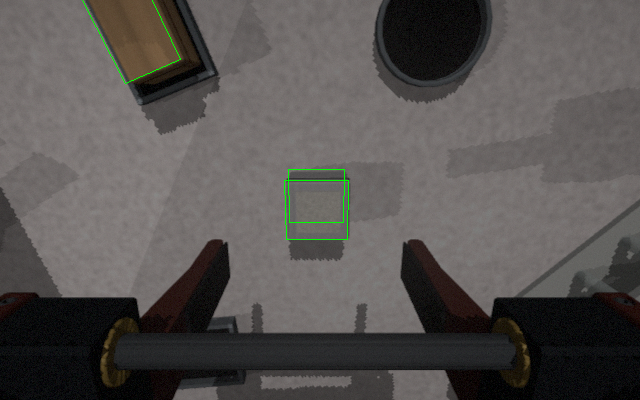

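The overlay matches the tin (lid rows 180–240, cols 286–348), and the box sits in its tray where it should. Next I descend and grip the tin.

Request:
jog_arm:
  moves:
    - {"dp":[-0.002,0.002,0.04],"angular":[0,0,0]}
    - {"dp":[-0.002,0.002,0.075],"angular":[0,0,0]}
    - {"dp":[-0.002,0.002,0.098],"angular":[0,0,0]}
    - {"dp":[-0.002,0.002,0.106],"angular":[0,0,0]}
    - {"dp":[-0.002,0.002,0.106],"angular":[0,0,0]}

```text
time_s: 13.82
position: [644.5, 92.4, 13.5]
tool_rot: [-1.239, -2.887, 0.0]
wrist_force: [-0.2, 0.4, 0.3]
grip_width: 0.998
grip_force: 0.0
```

Request:
jog_arm:
  moves:
    - {"dp":[0,0,0],"angular":[0,0,0]}
    - {"dp":[0,0,0],"angular":[0,0,0]}
    - {"dp":[0,0,0],"angular":[0,0,0]}
    - {"dp":[0,0,0],"angular":[0,0,0]}
    - {"dp":[0,0,0],"angular":[0,0,0]}
    - {"dp":[0,0,0],"angular":[0,0,0]}
    - {"dp":[0,0,0],"angular":[0,0,0]}
  claw: 1

```text
time_s: 14.7
position: [644.5, 92.4, 13.8]
tool_rot: [1.239, 2.887, -0.0]
wrist_force: [-0.9, -0.3, 4.2]
grip_width: 0.524
grip_force: 30.0
```

Request:
jog_arm:
  moves:
    - {"dp":[0,0,-0.02],"angular":[0,0,0]}
    - {"dp":[0,0,-0.05],"angular":[0,0,0]}
    - {"dp":[0,0,-0.07],"angular":[0,0,0]}
    - {"dp":[0,0,-0.07],"angular":[0,0,0]}

```text
time_s: 15.2
position: [646.4, 92.6, 86.3]
tool_rot: [1.237, 2.883, 0.003]
wrist_force: [0.5, -0.3, -1.2]
grip_width: 0.522
grip_force: 30.0
```

```bash
python3 - <<'E'
from h import *
go(672,-90,60,.861)
E
```

```text
t 15.2 pos [646.4  92.6  86.3] th 0.76 q6 -0.72 g 46.0 30.0
dp [-0.1499 -0.1073  0.0264] ang [ 0.003  0.003 -0.101]
```

Request:
jog_arm:
  moves:
    - {"dp":[-0.04,-0.028,0],"angular":[0,0,-0.025]}
    - {"dp":[-0.08,-0.056,0],"angular":[0,0,-0.05]}
    - {"dp":[-0.12,-0.084,0.01],"angular":[0,0,-0.08]}
    - {"dp":[-0.143,-0.1,0.02],"angular":[0,0,-0.1]}
    - {"dp":[-0.152,-0.106,0.024],"angular":[0,0,-0.1]}
    - {"dp":[-0.152,-0.106,0.024],"angular":[0,0,-0.1]}
    - {"dp":[-0.152,-0.106,0.024],"angular":[0,0,-0.1]}
    - {"dp":[-0.152,-0.106,0.024],"angular":[0,0,-0.1]}

```text
time_s: 16.2
position: [672.5, -89.4, 60.1]
tool_rot: [1.091, 2.946, 0.0]
wrist_force: [-0.1, 0.6, -0.8]
grip_width: 0.529
grip_force: 30.0
```

```bash
python3 - <<'E'
from h import *
go(673,-91,17.7,.861)
shot('D')
c,im=pickle.load(open('D.pkl','rb'));print(im[300:400:8,300:330].mean((1,2)).round())
from fit import ring,pts
print(pts(c,ring(np.array([672,-90,.861,60,60]),12)).round(),pts(c,ring(np.array([672,-90,.861,68,68]),12)).round())
E
```

```text
t 16.2 pos [672.5 -89.4  60.1] th 0.861 q6 -1.1 g 46.5 30.0
dp [-0.0014 -0.0009  0.0424] ang [0. 0. 0.]
jar []
bottle []
slide_box []
cover_tin [(268, 312, 0.82)]
jar_holder []
bottle_holder []
slide_holder []
tin_holder [(190, 305, 0.92)]
mortar []
stamp [(301, 77, 0.84)]
[ 99. 104.  96.  68.  59.  43.  50.  51.  39.  71.  95.  68.  67.]
[[360. 179.]
 [262. 179.]
 [266. 267.]
 [357. 267.]] [[367. 173.]
 [255. 173.]
 [261. 272.]
 [363. 272.]]
```

```bash
python3 - <<'E'
from h import *
c,im=pickle.load(open('D.pkl','rb'));m=im.max(2)
print('col310 rows160-200',m[160:215,305:316].mean(1).round().astype(int).tolist())
r=m[184:192].mean(0).round().astype(int);print('240-275',r[240:275].tolist());print('350-385',r[350:385].tolist())
E
```

```text
col310 rows160-200 [129, 130, 128, 128, 129, 129, 125, 121, 116, 72, 57, 55, 56, 64, 69, 70, 69, 69, 69, 59, 33, 25, 23, 23, 22, 24, 23, 26, 25, 25, 27, 25, 25, 25, 24, 25, 25, 25, 23, 26, 23, 27, 26, 25, 25, 26, 26, 24, 23, 61, 83, 86, 85, 86, 86]
240-275 [128, 128, 127, 127, 128, 130, 131, 131, 129, 127, 127, 126, 126, 114, 86, 70, 71, 70, 71, 69, 60, 40, 29, 23, 26, 23, 24, 24, 23, 25, 25, 24, 23, 23, 23]
350-385 [25, 25, 24, 22, 24, 24, 33, 40, 54, 63, 63, 63, 63, 64, 90, 110, 112, 112, 112, 112, 111, 110, 109, 109, 109, 110, 111, 112, 114, 113, 114, 113, 114, 113, 114]
```

The tray edge agrees within 1 mm, so I set the tin down.

Request:
jog_arm:
  moves:
    - {"dp":[-0.0015,-0.001,0.015],"angular":[0,0,0]}
    - {"dp":[-0.0015,-0.001,0.03],"angular":[0,0,0]}
    - {"dp":[-0.0015,-0.001,0.037],"angular":[0,0,0]}
    - {"dp":[-0.0015,-0.001,0.041],"angular":[0,0,0]}
    - {"dp":[-0.0015,-0.001,0.0425],"angular":[0,0,0]}
    - {"dp":[-0.0015,-0.001,0.0425],"angular":[0,0,0]}
    - {"dp":[-0.0015,-0.001,0.0425],"angular":[0,0,0]}

```text
time_s: 17.62
position: [672.4, -92.4, 17.8]
tool_rot: [-1.093, -2.945, 0.001]
wrist_force: [-3.4, 0.9, 4.5]
grip_width: 0.525
grip_force: 30.0
```

Request:
jog_arm:
  moves:
    - {"dp":[0,0,0],"angular":[0,0,0]}
    - {"dp":[0,0,0],"angular":[0,0,0]}
    - {"dp":[0,0,0],"angular":[0,0,0]}
    - {"dp":[0,0,0],"angular":[0,0,0]}
    - {"dp":[0,0,0],"angular":[0,0,0]}
  claw: 0

```text
time_s: 18.25
position: [673.0, -92.5, 17.1]
tool_rot: [1.093, 2.945, -0.0]
wrist_force: [-0.5, -0.8, -0.5]
grip_width: 0.991
grip_force: 0.0
```

Request:
jog_arm:
  moves:
    - {"dp":[0,0,-0.04],"angular":[0,0,0]}
    - {"dp":[0,0,-0.09],"angular":[0,0,0]}
    - {"dp":[0,0,-0.13],"angular":[0,0,0]}
    - {"dp":[0,0,-0.13],"angular":[0,0,0]}
    - {"dp":[0,0,-0.13],"angular":[0,0,0]}

```text
time_s: 18.88
position: [672.4, -92.3, 146.6]
tool_rot: [-1.093, -2.945, 0.0]
wrist_force: [-0.3, -0.3, -0.2]
grip_width: 1.001
grip_force: 0.0
```

```bash
python3 - <<'E'
from h import *
go(530,-413,160,0)
E
```

```text
t 18.875 pos [672.4 -92.3 146.6] th 0.86 q6 -1.1 g 88.1 0.0
dp [-0.1013 -0.3359 -0.0133] ang [-0.001 -0.     0.86 ]
```

Request:
jog_arm:
  moves:
    - {"dp":[-0.101,-0.336,-0.013],"angular":[0,0,0.56]}
    - {"dp":[-0.101,-0.336,-0.013],"angular":[0,0,0.56]}
    - {"dp":[-0.101,-0.336,-0.013],"angular":[0,0,0.56]}
    - {"dp":[-0.101,-0.336,-0.013],"angular":[0,0,0.56]}
    - {"dp":[-0.101,-0.336,-0.013],"angular":[0,0,0.56]}
    - {"dp":[-0.101,-0.336,-0.013],"angular":[0,0,0.56]}
    - {"dp":[-0.101,-0.336,-0.013],"angular":[0,0,0.56]}
    - {"dp":[-0.101,-0.336,-0.013],"angular":[0,0,0.56]}
    - {"dp":[-0.101,-0.336,-0.013],"angular":[0,0,0.56]}

```text
time_s: 20.0
position: [530.5, -411.2, 159.4]
tool_rot: [-1.862, -2.528, -0.001]
wrist_force: [0.1, -1.0, 0.5]
grip_width: 1.002
grip_force: 0.0
```

```bash
python3 - <<'E'
from h import *
go(530,-413,13,.3)
shot('E')
import fit; c,im=pickle.load(open('E.pkl','rb'))
fit.V['E']=(c,im)
from fit2 import *
wb=lambda im:((im[:,:,0].astype(int)-im[:,:,2])>12)+(im.max(2)<30)
bot=lambda c,x:fill(cv2.convexHull(pts(c,np.r_[ring(x,0),ring(x,44),ring([*x[:3],10.5],62)]))[:,0])
for v in(['E'],['B2'],['E','B2']): print('bottle',fitc(v,wb,bot,(530,-413,0),(16,),40,1))
print('both',fitc(['E'],dark,tray,(378,-300,0),(23,),4,1),proj(c,(378,-300,4)))
E
```

```text
t 20.0 pos [ 530.5 -411.2  159.4] th 0.301 q6 -1.06 g 88.2 0.0
dp [-0.0018 -0.0009  0.1464] ang [-0.001 -0.002  0.001]
jar []
bottle [(193, 314, 0.96)]
slide_box []
cover_tin []
jar_holder []
bottle_holder [(14, 173, 0.8)]
slide_holder []
tin_holder []
mortar []
stamp [(46, 471, 0.9)]
bottle (array([ 5.30189e+02, -4.13866e+02,  1.00000e-01]), np.float64(166.8))
bottle (array([ 5.29630e+02, -4.12929e+02,  1.00000e-01]), np.float64(101.1))
bottle (array([ 5.30172e+02, -4.13675e+02,  4.40000e-02]), np.float64(274.1))
both (array([ 3.78823e+02, -3.00276e+02,  1.64000e-01]), np.float64(95.9)) (np.float64(0.551143529833098), np.float64(172.83175867427627))
```

Request:
jog_arm:
  moves:
    - {"dp":[-0.0025,-0.001,0.05],"angular":[0,0,0]}
    - {"dp":[-0.0025,-0.001,0.09],"angular":[0,0,0]}
    - {"dp":[-0.0025,-0.001,0.12],"angular":[0,0,0]}
    - {"dp":[-0.0025,-0.001,0.14],"angular":[0,0,0]}
    - {"dp":[-0.0025,-0.001,0.1465],"angular":[0,0,0]}
    - {"dp":[-0.0025,-0.001,0.1465],"angular":[0,0,0]}

```text
time_s: 21.3
position: [530.3, -416.0, 14.0]
tool_rot: [1.864, 2.528, -0.0]
wrist_force: [0.5, -0.1, 1.2]
grip_width: 1.001
grip_force: 0.0
```

Request:
jog_arm:
  moves:
    - {"dp":[0,0,0],"angular":[0,0,0]}
    - {"dp":[0,0,0],"angular":[0,0,0]}
    - {"dp":[0,0,0],"angular":[0,0,0]}
    - {"dp":[0,0,0],"angular":[0,0,0]}
    - {"dp":[0,0,0],"angular":[0,0,0]}
    - {"dp":[0,0,0],"angular":[0,0,0]}
    - {"dp":[0,0,0],"angular":[0,0,0]}
    - {"dp":[0,0,0],"angular":[0,0,0]}
  claw: 1

```text
time_s: 22.3
position: [530.0, -415.7, 13.7]
tool_rot: [-1.864, -2.528, 0.0]
wrist_force: [0.4, -0.2, -0.4]
grip_width: 0.357
grip_force: 30.0
```

Request:
jog_arm:
  moves:
    - {"dp":[0,0,-0.02],"angular":[0,0,0]}
    - {"dp":[0,0,-0.05],"angular":[0,0,0]}
    - {"dp":[0,0,-0.07],"angular":[0,0,0]}
    - {"dp":[0,0,-0.07],"angular":[0,0,0]}
    - {"dp":[0,0,-0.07],"angular":[0,0,0]}

```text
time_s: 22.92
position: [529.6, -415.3, 83.3]
tool_rot: [-1.864, -2.528, 0.0]
wrist_force: [-0.4, 0.0, -1.9]
grip_width: 0.359
grip_force: 30.0
```

```bash
python3 - <<'E'
from h import *
go(378.3,-300.2,60,.3)
E
```

```text
t 22.925 pos [ 529.6 -415.3   83.3] th 0.3 q6 -1.07 g 31.6 30.0
dp [ 0.1547 -0.1105  0.0235] ang [-0.    -0.001  0.   ]
```

Request:
jog_arm:
  moves:
    - {"dp":[0.04,-0.029,0],"angular":[0,0,0]}
    - {"dp":[0.08,-0.058,0],"angular":[0,0,0]}
    - {"dp":[0.12,-0.087,0.01],"angular":[0,0,0]}
    - {"dp":[0.145,-0.105,0.02],"angular":[0,0,0]}
    - {"dp":[0.153,-0.1105,0.0235],"angular":[0,0,0]}
    - {"dp":[0.153,-0.1105,0.0235],"angular":[0,0,0]}
    - {"dp":[0.153,-0.1105,0.0235],"angular":[0,0,0]}
    - {"dp":[0.153,-0.1105,0.0235],"angular":[0,0,0]}

```text
time_s: 23.92
position: [380.5, -303.4, 60.5]
tool_rot: [1.863, 2.527, -0.001]
wrist_force: [0.6, 0.6, -1.3]
grip_width: 0.359
grip_force: 30.0
```

```bash
python3 - <<'E'
from h import *
shot('F')
go(379,-302.1,17.7,.3)
c,im=pickle.load(open('F.pkl','rb'));o=im[:,:,::-1].copy()
from fit import ring,pts
for r,z in((23,12),(27,12)): cv2.polylines(o,[np.round(pts(c,ring(np.array([378.3,-300.2,0,r]),z))).astype(np.int32)],True,(0,255,0),1)
cv2.polylines(o,[np.round(pts(c,ring(np.array([*sense()['position'][:2],0,10.5]),62+46))).astype(np.int32)],True,(0,0,255),1)
cv2.imwrite('pics/oF.png',o)
E
```

```text
jar []
bottle [(279, 316, 0.62), (208, 311, 0.55)]
slide_box []
cover_tin [(206, 312, 0.63)]
jar_holder []
bottle_holder [(205, 313, 0.7)]
slide_holder []
tin_holder []
mortar []
stamp [(256, 638, 0.7)]
t 24.475 pos [ 379.2 -302.2   60.2] th 0.3 q6 -1.12 g 31.4 30.0
dp [ 0.0001 -0.0002  0.0425] ang [-0.  0. -0.]
```

View pics/oF.png

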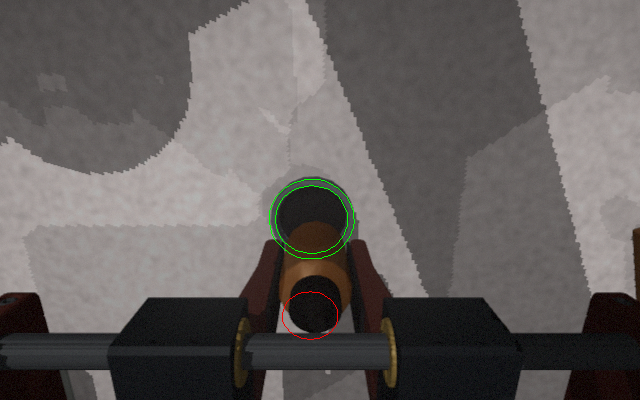

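The tray circle fits the picture (centre (218,312)), and the bottle hangs upright at about col 315. Next I check its base edge.

```bash
python3 - <<'E'
from h import *
c=calibration('wrist');s=sense();R=Ro.from_rotvec(s['tool_rot']).as_matrix();p=s['position']
for dx in(12,16,18,20): print(dx,proj(c,p+R[:,0]*dx+[0,0,-13.8]))
im=camera('wrist').astype(int);print((im[212:240,312:318,0]-im[212:240,312:318,2]).mean(1).round().tolist())
E
```

```text
12 (np.float64(228.81303492675747), np.float64(312.7268502013405))
16 (np.float64(221.82737147414676), np.float64(312.7075879137271))
18 (np.float64(218.3011160946372), np.float64(312.6978646074472))
20 (np.float64(214.75229306939667), np.float64(312.6880790730787))
[3.0, 4.0, 2.0, 2.0, 2.0, 2.0, 2.0, 2.0, 3.0, 24.0, 34.0, 35.0, 36.0, 36.0, 36.0, 35.0, 36.0, 34.0, 36.0, 36.0, 36.0, 38.0, 37.0, 37.0, 37.0, 37.0, 37.0, 38.0]
```

Request:
jog_arm:
  moves:
    - {"dp":[0.001,-0.001,0.015],"angular":[0,0,0]}
    - {"dp":[0.001,-0.001,0.03],"angular":[0,0,0]}
    - {"dp":[0.001,-0.001,0.037],"angular":[0,0,0]}
    - {"dp":[0.001,-0.001,0.041],"angular":[0,0,0]}
    - {"dp":[0.001,-0.001,0.0425],"angular":[0,0,0]}
    - {"dp":[0.001,-0.001,0.0425],"angular":[0,0,0]}
    - {"dp":[0.001,-0.001,0.0425],"angular":[0,0,0]}

```text
time_s: 25.4
position: [378.2, -301.7, 17.9]
tool_rot: [1.864, 2.528, -0.0]
wrist_force: [-0.3, -0.4, -0.5]
grip_width: 0.357
grip_force: 30.0
```

Request:
jog_arm:
  moves:
    - {"dp":[0,0,0],"angular":[0,0,0]}
    - {"dp":[0,0,0],"angular":[0,0,0]}
    - {"dp":[0,0,0],"angular":[0,0,0]}
    - {"dp":[0,0,0],"angular":[0,0,0]}
    - {"dp":[0,0,0],"angular":[0,0,0]}
  claw: 0

```text
time_s: 26.02
position: [378.0, -301.6, 17.7]
tool_rot: [1.865, 2.528, -0.0]
wrist_force: [-0.4, -0.5, 0.9]
grip_width: 0.888
grip_force: 0.0
```

Request:
jog_arm:
  moves:
    - {"dp":[0,0,-0.03],"angular":[0,0,0]}
    - {"dp":[0,0,-0.08],"angular":[0,0,0]}
    - {"dp":[0,0,-0.14],"angular":[0,0,0]}
    - {"dp":[0,0,-0.2],"angular":[0,0,0]}
    - {"dp":[0,0,-0.23],"angular":[0,0,0]}
    - {"dp":[0,0,-0.23],"angular":[0,0,0]}

```text
time_s: 26.78
position: [379.2, -302.8, 250.2]
tool_rot: [1.861, 2.524, -0.002]
wrist_force: [0.0, -0.1, -0.7]
grip_width: 1.002
grip_force: 0.0
```

```bash
python3 - <<'E'
from h import *
shot('G')
go(450,280,250,1.3)
E
```

```text
jar []
bottle [(164, 314, 0.67)]
slide_box []
cover_tin [(63, 627, 0.83)]
jar_holder []
bottle_holder [(148, 313, 0.78)]
slide_holder []
tin_holder [(58, 608, 0.71)]
mortar []
stamp [(189, 518, 0.87)]
t 27.325 pos [ 377.8 -301.4  247.2] th 0.3 q6 -1.12 g 87.8 0.0
dp [ 0.5341  0.2407 -0.0025] ang [-0.    -0.001 -1.   ]
```

Request:
jog_arm:
  moves:
    - {"dp":[0.534,0.241,0],"angular":[0,0,-1]}
    - {"dp":[0.534,0.241,0],"angular":[0,0,-1]}
    - {"dp":[0.534,0.241,0],"angular":[0,0,-1]}
    - {"dp":[0.534,0.241,0],"angular":[0,0,-1]}
    - {"dp":[0.534,0.241,0],"angular":[0,0,-1]}
    - {"dp":[0.534,0.241,0],"angular":[0,0,-1]}
    - {"dp":[0.534,0.241,0],"angular":[0,0,-1]}
    - {"dp":[0.534,0.241,0],"angular":[0,0,-1]}
    - {"dp":[0.534,0.241,0],"angular":[0,0,-1]}
    - {"dp":[0.534,0.241,0],"angular":[0,0,-1]}

```text
time_s: 28.58
position: [450.5, 283.3, 247.5]
tool_rot: [0.419, 3.113, 0.001]
wrist_force: [1.0, -0.1, -0.1]
grip_width: 0.998
grip_force: 0.0
```

Request:
jog_arm:
  moves:
    - {"dp":[0,0,0],"angular":[0,0,0]}
    - {"dp":[0,0,0],"angular":[0,0,0]}
    - {"dp":[0,0,0],"angular":[0,0,0]}

```text
time_s: 28.95
position: [450.3, 278.6, 247.6]
tool_rot: [-0.426, -3.112, 0.001]
wrist_force: [-0.1, -0.3, 0.5]
grip_width: 1.0
grip_force: 0.0
```

```bash
python3 - <<'E'
from h import *
shot('H')
go(393.5,301,130,1.3)
c,im=pickle.load(open('H.pkl','rb'))
# jar lid: Hough-free check: grad circle fit, lid disc score over x,y
from fit import ring,pts
g=cv2.GaussianBlur(im.max(2),(3,3),0).astype(np.float32);gx=cv2.Sobel(g,cv2.CV_32F,1,0);gy=cv2.Sobel(g,cv2.CV_32F,0,1)
def score(c,g,gx,gy,x,y,z,r):
    t=np.linspace(0,2*np.pi,120)[:-1];P=pts(c,np.c_[x+r*np.cos(t),y+r*np.sin(t),np.full(119,z)])
    n=P-P.mean(0);n/=np.linalg.norm(n,axis=1,keepdims=True);m=P.astype(np.float32)[None]
    s=lambda a:cv2.remap(a,m[...,0],m[...,1],cv2.INTER_LINEAR)[0]
    return np.abs(s(gx)*n[:,0]+s(gy)*n[:,1]).mean()
from itertools import product
def best(c,im,x0,y0,z,r):
    g=cv2.GaussianBlur(im.max(2),(3,3),0).astype(np.float32);gx=cv2.Sobel(g,cv2.CV_32F,1,0);gy=cv2.Sobel(g,cv2.CV_32F,0,1)
    return max((score(c,g,gx,gy,x,y,z,r),x,y) for x,y in product(np.arange(x0-12,x0+12.1),np.arange(y0-12,y0+12.1)))
A=pickle.load(open('A.pkl','rb'))
print('H z52',best(c,im,394,302,52,29),'A',best(*A,394,302,52,29))
for z in(46,58):print(z,best(c,im,394,302,z,29)[0:3],best(*A,394,302,z,29))
print('tray H',best(c,im,614,241,12,40),best(c,im,614,241,12,36),'A',best(*A,614,241,12,40),best(*A,614,241,12,36))
E
```

```text
jar [(111, 322, 0.61)]
bottle []
slide_box [(214, 177, 0.69)]
cover_tin []
jar_holder [(288, 318, 0.8)]
bottle_holder []
slide_holder [(181, 193, 0.86)]
tin_holder []
mortar [(195, 458, 0.67), (291, 319, 0.29)]
stamp [(291, 317, 0.5)]
t 29.5 pos [450.4 279.8 247.7] th 1.3 q6 -0.87 g 87.8 0.0
dp [0.0605 0.0052 0.1177] ang [-0. -0. -0.]
H z52 (np.float32(44.01234), np.float64(394.0), np.float64(303.0)) A (np.float32(64.01117), np.float64(395.0), np.float64(303.0))
46 (np.float32(41.88421), np.float64(394.0), np.float64(303.0)) (np.float32(67.29203), np.float64(394.0), np.float64(305.0))
58 (np.float32(42.29117), np.float64(393.0), np.float64(303.0)) (np.float32(60.080738), np.float64(395.0), np.float64(301.0))
tray H (np.float32(108.219986), np.float64(610.0), np.float64(242.0)) (np.float32(91.67771), np.float64(605.0), np.float64(243.0)) A (np.float32(104.09321), np.float64(612.0), np.float64(238.0)) (np.float32(90.68151), np.float64(607.0), np.float64(238.0))
```

Request:
jog_arm:
  moves:
    - {"dp":[0.03,0.003,0.05],"angular":[0,0,0]}
    - {"dp":[0.062,0.007,0.1],"angular":[0,0,0]}
    - {"dp":[0.062,0.007,0.118],"angular":[0,0,0]}
    - {"dp":[0.062,0.007,0.118],"angular":[0,0,0]}
    - {"dp":[0.062,0.007,0.118],"angular":[0,0,0]}
    - {"dp":[0.062,0.007,0.118],"angular":[0,0,0]}

```text
time_s: 30.25
position: [393.9, 303.6, 130.8]
tool_rot: [0.424, 3.111, 0.002]
wrist_force: [-0.0, 0.3, 0.3]
grip_width: 1.0
grip_force: 0.0
```

```bash
python3 - <<'E'
from h import *
shot('I')
go(394,303,13,1.3)
E
```

```text
jar [(202, 310, 0.74)]
bottle []
slide_box [(287, 133, 0.86)]
cover_tin []
jar_holder [(289, 133, 0.71), (386, 310, 0.6)]
bottle_holder [(287, 133, 0.24)]
slide_holder [(270, 127, 0.98)]
tin_holder []
mortar [(282, 490, 0.96)]
stamp []
t 30.8 pos [392.5 303.2 129.7] th 1.3 q6 -0.78 g 88.3 0.0
dp [-0.0014  0.0003  0.1167] ang [-0. -0.  0.]
```

View pics/I.png

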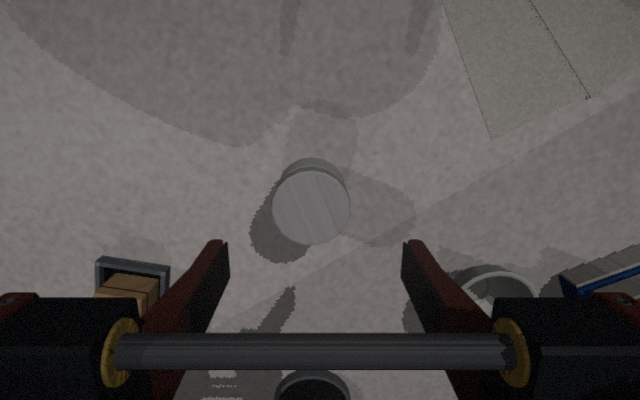

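The jar lid is centred at (207,311) between the fingers, the box stands in its tray at the left, and the mortar is clear. I used the last picture I may view here. Next I descend and grip.

Request:
jog_arm:
  moves:
    - {"dp":[-0.001,0,0.04],"angular":[0,0,0]}
    - {"dp":[-0.001,0,0.08],"angular":[0,0,0]}
    - {"dp":[-0.001,0,0.105],"angular":[0,0,0]}
    - {"dp":[-0.001,0,0.1165],"angular":[0,0,0]}
    - {"dp":[-0.001,0,0.1165],"angular":[0,0,0]}
    - {"dp":[-0.001,0,0.1165],"angular":[0,0,0]}

```text
time_s: 31.55
position: [394.2, 303.3, 14.0]
tool_rot: [0.424, 3.112, 0.001]
wrist_force: [-0.2, 0.8, 0.3]
grip_width: 0.998
grip_force: 0.0
```

Request:
jog_arm:
  moves:
    - {"dp":[0,0,0],"angular":[0,0,0]}
    - {"dp":[0,0,0],"angular":[0,0,0]}
    - {"dp":[0,0,0],"angular":[0,0,0]}
    - {"dp":[0,0,0],"angular":[0,0,0]}
    - {"dp":[0,0,0],"angular":[0,0,0]}
    - {"dp":[0,0,0],"angular":[0,0,0]}
    - {"dp":[0,0,0],"angular":[0,0,0]}
  claw: 1

```text
time_s: 32.42
position: [393.4, 302.7, 13.4]
tool_rot: [-0.424, -3.113, 0.001]
wrist_force: [-0.4, -1.2, 6.1]
grip_width: 0.65
grip_force: 30.0
```

Request:
jog_arm:
  moves:
    - {"dp":[0,0,-0.02],"angular":[0,0,0]}
    - {"dp":[0,0,-0.05],"angular":[0,0,0]}
    - {"dp":[0,0,-0.08],"angular":[0,0,0]}
    - {"dp":[0,0,-0.08],"angular":[0,0,0]}
    - {"dp":[0,0,-0.08],"angular":[0,0,0]}

```text
time_s: 33.05
position: [392.9, 302.6, 92.2]
tool_rot: [-0.424, -3.112, 0.001]
wrist_force: [-0.3, 0.1, -2.4]
grip_width: 0.655
grip_force: 30.0
```

```bash
python3 - <<'E'
from h import *
go(612.5,241,75,1.3)
E
```

```text
t 33.05 pos [392.9 302.6  92.2] th 1.3 q6 -0.78 g 57.7 30.0
dp [-0.228  -0.0006  0.0171] ang [-0.001 -0.001 -0.   ]
```

Request:
jog_arm:
  moves:
    - {"dp":[-0.05,0,0],"angular":[0,0,0]}
    - {"dp":[-0.1,0,0],"angular":[0,0,0]}
    - {"dp":[-0.15,0,0],"angular":[0,0,0]}
    - {"dp":[-0.195,0,0.01],"angular":[0,0,0]}
    - {"dp":[-0.22,0,0.017],"angular":[0,0,0]}
    - {"dp":[-0.228,0,0.017],"angular":[0,0,0]}
    - {"dp":[-0.228,0,0.017],"angular":[0,0,0]}
    - {"dp":[-0.228,0,0.017],"angular":[0,0,0]}
    - {"dp":[-0.228,0,0.017],"angular":[0,0,0]}

```text
time_s: 34.17
position: [612.2, 242.4, 76.4]
tool_rot: [-0.423, -3.113, 0.0]
wrist_force: [0.2, -0.8, -2.1]
grip_width: 0.645
grip_force: 30.0
```

```bash
python3 - <<'E'
from h import *
shot('J')
go(612.5,241,17.4,1.3)
c,im=pickle.load(open('J.pkl','rb'));m=im.max(2);s=sense();R=Ro.from_rotvec(s['tool_rot']).as_matrix();p=s['position']
for dx in(36,40): print('rim',dx,proj(c,np.array([612.5,241,12])+R[:,0]*dx))
for y in(-40,-36,36,40): print('side',y,proj(c,np.array([612.5,241,12])+R[:,1]*y))
for dx in(27,29,31): print('jar base',dx,proj(c,p+R[:,0]*dx+[0,0,-13.4]),'lid',proj(c,p+R[:,0]*dx+[0,0,38.6]))
print('col313 rows120-260',m[120:260,309:318].mean(1).round().astype(int).tolist())
for r in (180,195): print(r,'cols',m[r-1:r+2,240:390].mean(0).round().astype(int).tolist())
E
```

```text
jar [(275, 313, 0.87), (194, 307, 0.16)]
bottle []
slide_box [(62, 34, 0.84)]
cover_tin []
jar_holder [(191, 308, 0.64)]
bottle_holder []
slide_holder [(85, 77, 0.71)]
tin_holder []
mortar [(22, 592, 0.76), (276, 313, 0.7)]
stamp []
t 34.725 pos [613.2 241.9  76.1] th 1.3 q6 -1.03 g 57.6 30.0
dp [ 0.0005 -0.0011  0.0587] ang [-0. -0. -0.]
rim 36 (np.float64(164.15187116809415), np.float64(310.9903287622729))
rim 40 (np.float64(158.0800564455725), np.float64(310.9707354084917))
side -40 (np.float64(216.10026852978945), np.float64(252.52156290324382))
side -36 (np.float64(216.0981549960729), np.float64(258.3865368112316))
side 36 (np.float64(216.0601297447641), np.float64(363.9051311122726))
side 40 (np.float64(216.05801825003942), np.float64(369.7644468971145))
jar base 27 (np.float64(201.70270171671754), np.float64(312.18329929866405)) lid (np.float64(243.2002964528406), np.float64(311.3686389575583))
jar base 29 (np.float64(198.04696795432062), np.float64(312.1749946037111)) lid (np.float64(238.379321860654), np.float64(311.3536317866153))
jar base 31 (np.float64(194.36733413458222)
[... 1376 characters left out ...]
 127, 128, 127, 125, 126, 128, 128, 128, 128, 129]
195 cols [128, 128, 130, 132, 132, 132, 131, 130, 131, 129, 131, 131, 129, 130, 125, 109, 98, 87, 66, 66, 71, 71, 68, 65, 52, 40, 30, 27, 23, 26, 23, 25, 24, 24, 25, 28, 24, 23, 27, 26, 25, 28, 25, 26, 29, 27, 27, 26, 28, 24, 26, 25, 23, 26, 25, 28, 28, 22, 27, 26, 24, 24, 26, 24, 23, 26, 25, 26, 25, 25, 25, 28, 27, 26, 27, 28, 26, 28, 26, 29, 24, 26, 27, 27, 25, 22, 26, 25, 27, 25, 29, 23, 26, 29, 29, 31, 29, 26, 28, 24, 25, 27, 28, 26, 26, 28, 22, 25, 27, 25, 21, 27, 25, 25, 24, 23, 23, 31, 40, 53, 65, 70, 70, 74, 72, 89, 108, 114, 117, 113, 114, 115, 114, 115, 116, 119, 117, 119, 116, 122, 126, 123, 122, 125, 126, 126, 130, 131, 132, 132]
```

The tray and jar agree within about 1 mm, so I set the jar down.

Request:
jog_arm:
  moves:
    - {"dp":[0,-0.001,0.02],"angular":[0,0,0]}
    - {"dp":[0,-0.001,0.04],"angular":[0,0,0]}
    - {"dp":[0,-0.001,0.05],"angular":[0,0,0]}
    - {"dp":[0,-0.001,0.055],"angular":[0,0,0]}
    - {"dp":[0,-0.001,0.058],"angular":[0,0,0]}
    - {"dp":[0,-0.001,0.059],"angular":[0,0,0]}
    - {"dp":[0,-0.001,0.059],"angular":[0,0,0]}
    - {"dp":[0,-0.001,0.059],"angular":[0,0,0]}

```text
time_s: 35.72
position: [613.2, 241.0, 17.5]
tool_rot: [0.424, 3.112, 0.0]
wrist_force: [-0.5, 0.3, -1.8]
grip_width: 0.658
grip_force: 30.0
```

Request:
jog_arm:
  moves:
    - {"dp":[0,0,0],"angular":[0,0,0]}
    - {"dp":[0,0,0],"angular":[0,0,0]}
    - {"dp":[0,0,0],"angular":[0,0,0]}
    - {"dp":[0,0,0],"angular":[0,0,0]}
    - {"dp":[0,0,0],"angular":[0,0,0]}
  claw: 0

```text
time_s: 36.35
position: [612.9, 240.9, 17.2]
tool_rot: [-0.424, -3.113, 0.0]
wrist_force: [-0.3, -0.2, -0.0]
grip_width: 1.001
grip_force: 0.0
```

Request:
jog_arm:
  moves:
    - {"dp":[0,0,-0.03],"angular":[0,0,0]}
    - {"dp":[0,0,-0.08],"angular":[0,0,0]}
    - {"dp":[0,0,-0.14],"angular":[0,0,0]}
    - {"dp":[0.05,-0.03,-0.2],"angular":[0,0,0]}
    - {"dp":[0.1,-0.06,-0.25],"angular":[0,0,0]}
    - {"dp":[0.12,-0.1,-0.28],"angular":[0,0,0]}
    - {"dp":[0.12,-0.1,-0.28],"angular":[0,0,0]}
    - {"dp":[0.12,-0.1,-0.28],"angular":[0,0,0]}
    - {"dp":[0.12,-0.1,-0.28],"angular":[0,0,0]}

```text
time_s: 37.48
position: [471.0, 177.0, 296.5]
tool_rot: [-0.424, -3.113, -0.0]
wrist_force: [0.7, -0.7, 1.1]
grip_width: 1.002
grip_force: 0.0
```

```bash
cat > chk.py <<'E'
import sys
from h import *
from fit import ring,pts
from itertools import product
from scipy.optimize import minimize
def outline(c,im,f,x0):
    "maximise edge strength along projected outline f(p)->Nx3 closed polyline"
    g=cv2.GaussianBlur(im.mean(2),(3,3),0).astype(np.float32);gx=cv2.Sobel(g,cv2.CV_32F,1,0);gy=cv2.Sobel(g,cv2.CV_32F,0,1)
    def sc(p):
        q=f(p);P=np.concatenate([q+(np.roll(q,-1,0)-q)*t for t in np.arange(0,1,.05)]) if len(q)<5 else q
        d=np.concatenate([np.roll(q,-1,0)-q]*20) if len(q)<5 else np.roll(q,-1,0)-np.roll(q,1,0)
        A=pts(c,P);n=pts(c,P+d*.05)-A;n=n[:,::-1]*[1,-1];n=n/(np.linalg.norm(n,axis=1,keepdims=True)+1e-9);A=A[None].astype(np.float32)
        s=lambda a:cv2.remap(a,A[...,0],A[...,1],cv2.INTER_LINEAR)[0]
        return np.abs(s(gx)*n[:,0]+s(gy)*n[:,1]).mean()
    return max((round(float(sc((x,y))),1),x,y) for x,y in product(np.arange(x0[0]-10,x0[0]+10.1),np.arange(x0[1]-10,x0[1]+10.1)))
E
python3 - <<'E'
from chk import *
shot('K');K=pickle.load(open('K.pkl','rb'))
print('jar lid',outline(*K,lambda p:ring(np.array([*p,0,29]),56)[:-1],(613,241)),'tray out',outline(*K,lambda p:ring(np.array([*p,0,40]),12)[:-1],(613,241)))
print('box lid',outline(*K,lambda p:ring(np.array([*p,-.445,82,40]),40),(463,107)),'tray out',outline(*K,lambda p:ring(np.array([*p,-.445,104,62]),12),(463,107)))
G=pickle.load(open('G.pkl','rb'))
print('bottle shoulder',outline(*G,lambda p:ring(np.array([*p,0,10.5]),62)[:-1],(378,-300)),'tray out',outline(*G,lambda p:ring(np.array([*p,0,27]),12)[:-1],(378,-300)))
print([ (n,proj(K[0],x)) for n,x in (('jar',(613,241,56)),('box',(463,107,40)),('tin',(672,-90,40)),('mortar',(525,428,30)))]);go(560,-90,250,1.3)
s=sense();print(s['wrist_force'])
E
```

```text
jar [(246, 388, 0.98)]
bottle []
slide_box [(167, 261, 0.91), (249, 387, 0.24)]
cover_tin []
jar_holder [(231, 369, 0.67)]
bottle_holder []
slide_holder [(147, 242, 0.64)]
tin_holder [(147, 243, 0.57)]
mortar [(143, 527, 0.72)]
stamp []
jar lid (51.7, np.float64(614.0), np.float64(243.0)) tray out (88.9, np.float64(611.0), np.float64(240.0))
box lid (100.0, np.float64(466.0), np.float64(109.0)) tray out (94.3, np.float64(461.0), np.float64(107.0))
bottle shoulder (50.4, np.float64(374.0), np.float64(-305.0)) tray out (113.7, np.float64(379.0), np.float64(-299.0))
[('jar', (np.float64(256.73157024689897), np.float64(392.86374408396216))), ('box', (np.float64(169.60466761769527), np.float64(256.0976397838549))), ('tin', (np.float64(344.3515463033588), np.float64(171.18722386310978))), ('mortar', (np.float64(146.4332727505126), np.float64(524.3312659625981)))]
t 38.025 pos [470.6 176.8 297. ] th 1.3 q6 -1.08 g 87.9 0.0
dp [-0.1575 -0.2331  0.047 ] ang [-0. -0.  0.]
[0.64656645 0.07131898 0.45064211]
```

Jar and box check out. Next, a last look at the tin and bottle from over the middle.

Request:
jog_arm:
  moves:
    - {"dp":[-0.12,-0.28,0],"angular":[0,0,0]}
    - {"dp":[-0.12,-0.28,0],"angular":[0,0,0]}
    - {"dp":[-0.12,-0.28,0],"angular":[0,0,0]}
    - {"dp":[-0.12,-0.28,0],"angular":[0,0,0]}
    - {"dp":[-0.12,-0.28,0],"angular":[0,0,0]}
    - {"dp":[-0.12,-0.28,0],"angular":[0,0,0]}
    - {"dp":[-0.12,-0.28,0],"angular":[0,0,0]}
    - {"dp":[-0.12,-0.28,0],"angular":[0,0,0]}

```text
time_s: 39.02
position: [511.0, -123.7, 297.2]
tool_rot: [-0.421, -3.113, -0.001]
wrist_force: [-0.7, 0.4, -0.3]
grip_width: 0.997
grip_force: 0.0
```

```bash
python3 - <<'E'
from chk import *
import fit
shot('L');L=pickle.load(open('L.pkl','rb'));G=pickle.load(open('G.pkl','rb'))
print('tin lid',outline(*L,lambda p:ring(np.array([*p,.861,46,46]),40),(673,-91)),'tray out',outline(*L,lambda p:ring(np.array([*p,.861,68,68]),12),(673,-91)))
fit.V.update(G=G,L=L)
from fit2 import *
w=lambda im:((im[:,:,0].astype(int)-im[:,:,2])>12)
body=lambda c,x:fill(cv2.convexHull(pts(c,np.r_[ring(x,8),ring(x,44)]))[:,0])*(1-fill(pts(c,ring([*x[:3],10.5],62))))
for v in 'GL':
    r,q=proj(V[v][0],(378,-300,45));print(v,r,q)
    try:
        m=w(V[v][1]);s=m[max(0,int(r)-40):int(r)+40,max(0,int(q)-40):int(q)+40];yy,xx=np.nonzero(s)
        print('amber px',yy.min()+max(0,int(r)-40),yy.max()+max(0,int(r)-40),xx.min()+max(0,int(q)-40),xx.max()+max(0,int(q)-40))
        print(fit.fit([v],lambda im:w(im).astype(float),body,(378,-300,0),(16,),True))
    except Exception as e: print(e)
T,S=[(calibration(n),camera(n),n) for n in('top','side')]
for n in('jar','bottle','slide_box','cover_tin','mortar','stamp'):
    print(n,[[(round(d['at'][0]*400),round(d['at'][1]*640),round(d['conf'],2)) for d in spot_in(k,n)][:2] for k in('top','side')])
for n,x in dict(jar=(613,241,35),bottle=(378,-300,38),box=(463,107,25),tin=(672,-90,25)).items(): print(n,np.round([proj(T[0],x),proj(S[0],x)]).tolist())
E
```

```text
jar [(160, 615, 0.71)]
bottle [(91, 136, 0.75), (158, 616, 0.2)]
slide_box [(63, 494, 0.88), (246, 352, 0.27)]
cover_tin [(265, 369, 0.7)]
jar_holder [(64, 498, 0.48)]
bottle_holder [(88, 159, 0.86)]
slide_holder [(56, 473, 0.65)]
tin_holder [(247, 355, 0.92), (60, 471, 0.39)]
mortar []
stamp [(253, 242, 0.59)]
tin lid (81.2, np.float64(672.0), np.float64(-90.0)) tray out (105.3, np.float64(666.0), np.float64(-92.0))
G 167.61285407391074 312.92583894903555
amber px 147 182 299 328
'function' object has no attribute 'fit'
L 89.75764735886943 129.88744003429872
amber px 76 105 117 160
'function' object has no attribute 'fit'
jar [[(180, 225, 0.63)], [(155, 299, 0.97)]]
bottle [[(161, 333, 0.45)], [(325, 340, 0.66)]]
slide_box [[(236, 273, 0.92)], []]
cover_tin [[], [(203, 276, 0.66), (217, 392, 0.63)]]
mortar [[(217, 157, 0.82)], [(135, 241, 0.7)]]
stamp [[], [(269, 420, 0.73)]]
jar [[182.0, 224.0], [155.0, 300.0]]
bottle [[264.0, 429.0], [324.0, 341.0]]
box [[236.0, 274.0], [201.0, 276.0]]
tin [[159.0, 345.0], [215.0, 391.0]]
```

All four stand where they should, and the mortar and stamp have not moved. I'm handing in.

```bash
python3 -c "
from cell import *
print(finish_job())"
```

```text
the job is handed in; nothing more can be done
None
```

The job is handed in at about 40 s on the robot's clock: camera checks put the jar, bottle, slide box and tin each standing in its own tray and the mortar and stamp unmoved, though `finish_job()` returned no verdict.

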